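# Unhang a specimen panel from its keyhole studs

### The job

The grey specimen panel hangs by two keyhole slots on the headed studs of the sloping wooden stand. Push it up the slope by its lower edge, leaving its lifting grip alone until both stud heads stand in the wide ends of the slots; then take it by the grip, lift it free and lay it face up, squarely in the middle of the cork mat, without dropping it. Leave the other things on the table where they are.

Things in the scene. Friction and masses are not known exactly. Their poses are not given: they have to be found in the camera images.
- stand: Fixed wooden stand, 236 mm wide (y). Its board slopes 18 degrees, rising along the stand's own +x; friction holds the panel where it is left. Origin: on the table; z up. The board's upper surface is 56 mm above the origin there, and runs along the slope from 115 mm below that point to 100 mm above it.
- panel: Loose grey panel, 120 (x) x 190 (y) x 5 mm, 0.2 to 0.4 kg, on the board. Origin: centre of its underside; x up the slope, z out of its face. Keyholes along x at y = +62 and -62 mm. To unhang it must move 30 mm up the slope. Push its lower edge: outer face at x = -60 mm, turned up into a lip 16 mm high. Two bone fragments, 6 mm high, are fixed to its face near x = -33, y = +64 and -62.
- panel_grip: Upright aluminium bar fixed on the middle of the panel's face, 60 mm long (panel's x), 14 mm thick (y), 30 mm high, with a foot 20 mm wide, 3 mm high; pinch it across its thickness. For lifting only, not for pulling the panel along. Origin: at the panel's centre, on its face, 5 mm above its underside; axes as the panel.
- hole_left (a point): Centre of the wide end of the panel's keyhole at panel x = +2, y = +62 mm, on its underside. Wide end 23 mm across; the narrow part, 11 mm wide, runs from it up to x = +36 mm, where the stud's shank sits at the start.
- hole_right (a point): Centre of the wide end of the panel's keyhole at y = -62 mm, on its underside; same sizes.
- stud_left (a point): Foot of the stand's stud at y = +62 mm, on the board's surface. Shank 8 mm thick, square to the board; round head 15 mm across, from 7.5 to 11.5 mm off the board. The head passes through the wide end only within 4 mm of its centre; pushing the panel too far blocks it again.
- stud_right (a point): Foot of the stand's stud at y = -62 mm, on the board's surface; same sizes.
- mat: Fixed flat cork mat, 190 mm (x) x 270 mm (y), 4 mm thick. Origin: centre of its underside, on the table; z up. The panel belongs in its middle, long side along the mat's long side, either way round.
- tape_roll: Bystander: pale green roll of tape lying flat, 67 mm across, 19 mm high. Origin at the centre of its underside.
- blue_cap_jar: Bystander: squat clear jar with a blue cap, 61 mm across, 59 mm high. Origin at the centre of its underside.
- glue_tube: Bystander: white glue tube lying down, 104 x 29 x 23 mm. Origin at the centre of its underside.

How it is judged:
On the way, in this order (a step that is already met when the one before it is completed fails the run):
1. the panel lies on the stand with both studs in the wide ends of its slots (within 5 mm of their centres) (distance between hole_left and stud_left below 0.005 m and distance between hole_right and stud_right below 0.005 m), for 0.2 s.
2. the panel is lifted clear of both studs (distance between hole_left and stud_left above 0.03 m and distance between hole_right and stud_right above 0.03 m and z of each of hole_left, hole_right in the frame of stand above 0.0893 m), for 0.1 s.
At the end, for the whole second after the job is handed in: The panel lies flat and face up on the mat (tilt under 0.08 rad, underside less than 10 mm above the mat's underside), its centre within 30 mm of the mat's centre along each of the mat's axes, its sides within 0.25 rad of the mat's (either way round), released and at rest (x of panel in the frame of mat between -0.03 and 0.03 m and y of panel in the frame of mat between -0.03 and 0.03 m and z of panel in the frame of mat below 0.01 m and angle between panel's own z axis and vertical below 0.08 rad and angle between the x axis of panel and the x axis of mat, either way round below 0.25 rad and linear speed of panel below 0.02 m/s); the robot touches nothing.
It fails at once if the lifting grip is touched while the panel still hangs more than about 13 mm short of the wide ends (contact force between the fingers and panel_grip above 1 N and x of hole_left in the frame of stand between -0.0143 and 0.0257 m and y of hole_left in the frame of stand between 0.042 and 0.082 m and z of hole_left in the frame of stand between 0.0483 and 0.0603 m).
It fails at once if the panel falls: moves faster than 0.7 m/s while no finger touches it (linear speed of panel above 0.7 m/s and contact force between the fingers and panel below 0.05 N).
It fails at once if a bystander (tape roll, blue-capped jar, glue tube) is moved more than 30 mm (distance of any of tape_roll, blue_cap_jar, glue_tube from where it was at the start of the episode above 0.03 m).
It also fails if it takes over 54 s, if anything falls off the work surface, if the arm or the gripper's body presses on something with over 40 N, if the wrist force passes 120 N, or if a joint passes its speed limit or range.

### The arm

A 6-joint arm with a two-finger parallel gripper is mounted at the origin on the work surface; the furniture and walls round the work are solid. World frame = base frame: x ahead of the robot, y to its left, z up, the work surface at z = 0. Lengths are in m, angles in rad, forces in N, time in s.
With the tool pointing down it reaches from about 0.225 to 0.875 m from the base axis. Payload 3.4 kg.
Tool frame: the origin (TCP) lies between the finger pads; the fingertips stand 22 mm ahead of it and the grasp point (between the pads) lies 3 mm ahead of it (manip.finger_overhang is the distance from the TCP to the fingertips, in m); z points along the fingers, y is the line along which they close (so a half turn about z gives the same grasp; the last joint's range is limited). The gripper opens to 85 mm and grips with 20 to 120 N. Pads are 22 mm wide; open, the fingers measure 114 mm over their backs; the gripper's body (76 mm by 85 mm) begins 54 mm behind the grasp point. The pads swing forward as they close: fully open they stand 13 mm farther back than shut.
Start: joints at [-1.224, 0.276, 1.505, -0, 1.361, -0.121], TCP at [0.259, -0.513, 0.253] pointing down, gripper open.
Joint ranges: [-2.89, 2.89], [-0.75, 2.08], [0.22, 2.7], [-1.18, 4.32], [0.11, 2.71], [-2.7, 2.7]. Speed limits (rad/s): [2.57, 2.57, 3.14, 3.14, 3.14, 3.14].

### API

Orientations are given as a unit quaternion [w, x, y, z].
In Python, from rig import get_state, eyes, order, manip gives the robot as it stands.
- The arm moves only by the tool drive_tool, never from a script. Its argument "rows" is a list of rows, each a list of 4 numbers: the shift along the tool's x, y, z in units of 25 mm (1.0 is 25 mm), then the turn about the tool's z in units of 6 degrees (1.0 is 6 degrees). A call has exactly 8 rows; each row is the pose to reach, as a shift and turn from the pose commanded when the call began, along the tool's axes at that moment; what a row does not reach only later rows make up. A row lasts 1/12 s, in which the tool goes at most 41.7 mm and 7.16 degrees, less where a joint would pass 70% of its speed; a pose out of reach is approached as far as the arm can. A call with a gripper value outside its range is refused whole. "grip" is the finger opening in mm, from 0 to 85.4, set as the call begins (left out, the last holds). The fingers move at their own pace and stop on an object; "newtons" is the grip in N (left out, the last holds). Time passes only in rows, so rows that repeat a pose let the fingers close, or fill a call up. It gives the time, the measured TCP pose, the force, the opening and the grip force at its end, in the units of the state.
- get_state(): the state, without advancing time (a new reading comes with each control period).
- eyes.get_image(name): name is "side" or "top" or "wrist"; returns (picture, depth): 480x640x3 uint8, red, green, blue; 480x640 float32, m along the optical axis (not along the pixel's ray), 0 where there is no reading.
- eyes.camera_info(name): a dict with "fx", "fy", "cx", "cy" (pixels), "R" (3x3) and "t" (3): a world point X has camera coordinates R X + t. Camera axes: x right, y down, z forward; pixel columns grow to the right and rows downward; lengths in m; the calibration is good to about 2 mm. The wrist camera is an equidistant fisheye: a pixel r from the principal point sees the ray r / f radians off the axis. A picture is of the moment at which its call begins: read the wrist's pose just before it. camera_info takes no time and is no camera call; for the wrist camera it gives the pose at the moment of the call.
- order.sign_off(): hands the job in; it is judged then, once.
The state is a dict: "clock": time; "qpos": joint angles; "qd": joint speeds; "effort": joint torques, N m; "position": TCP position; "ee_rot": TCP orientation; "contact_force": force on the tool from outside, world axes, zero at the start; "moment": the same for the moment, N m; "width": finger opening in m; "gripper_force": force on a finger pad.
Only numpy, scipy, OpenCV 4.12 (cv2) and the standard library are available. Lean on these libraries where they do the work, as an engineer would, in place of code of your own. Each camera call takes 0.05 s, during which the arm holds its last target. There are 200 camera calls.

## Working session

There is one attempt and no reset: what is moved stays moved. The work goes in short steps, Python scripts to look and compute and a tool call to move; the robot and the scene stay as the last step left them, time stands still between calls to the robot, and variables do not carry over. Pictures are saved under pics/ and viewed, at most 13 in all, crops included, and the job is handed in when it is done.

Besides the shell and the picture viewer there is one more tool, called after "Emit:" as a command line: name --pt "numbers of a row" for each row, then --argument value for the rest. drive_tool: Moves the arm, as the interface text tells. Its arguments: {"type":"object","properties":{"rows":{"type":"array","items":{"type":"array","items":{"type":"number"}}},"grip":{"type":"number"},"newtons":{"type":"number"}},"required":["rows"]}

```bash
ls; mkdir -p pics; python3 - <<'E'
from rig import get_state, eyes, manip
import cv2, numpy as np
s=get_state(); print(s['clock'],s['position'],s['ee_rot'],s['width'])
for n in ['top','side']:
    p,d=eyes.get_image(n); cv2.imwrite(f'pics/{n}0.png',p[:,:,::-1]); np.savez(f'{n}0.npz',p=p,d=d,**{k:np.array(v) for k,v in eyes.camera_info(n).items() if k in('fx','fy','cx','cy','R','t')})
    print(n,eyes.camera_info(n))
E
```

```text
pics
0.0 [ 0.25910855 -0.51275815  0.25242819] [-9.19493078e-04  9.72768096e-01  2.31778717e-01 -1.09215924e-04] 0.08536222243212692
top {'fx': 553.9051326656198, 'fy': 553.9051326656198, 'cx': 310.8584660924003, 'cy': 239.25566737189126, 'R': array([[ 0.006885  , -0.99994165, -0.00832472],
       [-0.98213832, -0.00519654, -0.1880886 ],
       [ 0.18803437,  0.00947102, -0.98211678]]), 't': array([0.10890283, 0.55636932, 1.21192145])}
side {'fx': 537.0336391140564, 'fy': 537.0336391140564, 'cx': 308.94832191915935, 'cy': 235.4833234642877, 'R': array([[-0.96331572, -0.26815988, -0.01063495],
       [-0.09956477,  0.39390646, -0.91374207],
       [ 0.24921813, -0.87916323, -0.40615556]]), 't': array([0.58400543, 0.06676638, 1.11141934])}
```

View pics/top0.png

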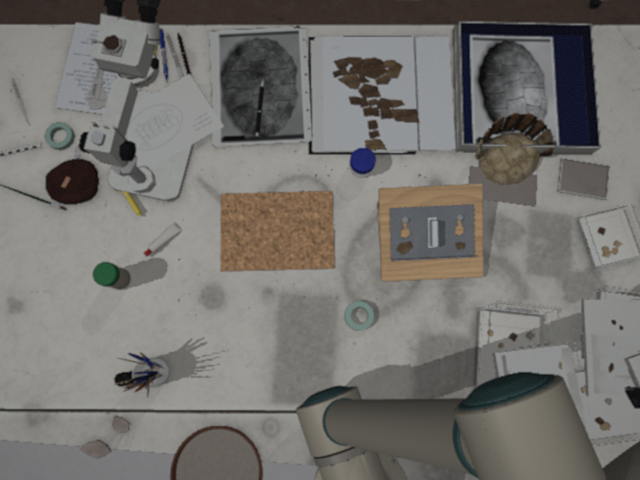

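View pics/side0.png

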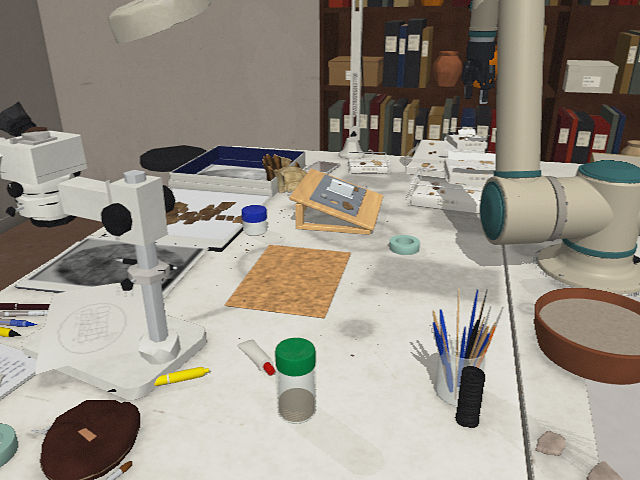

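The top view shows the mat (centre about 278,231) and the stand with the panel (about 432,232), its grip bar near (435,232) and the bones along the near (lower) edge at (405,247) and (460,243). The tape is at (359,315), the jar at (362,160) and the glue at (163,238). The side view confirms the slope rises away from the robot.

```bash
cat > h.py <<'E'
import numpy as np, cv2
def load(n): return dict(np.load(n+'.npz'))
def unproj(v,uv,z):
    c=np.c_[(uv[:,0]-v['cx'])/v['fx']*z,(uv[:,1]-v['cy'])/v['fy']*z,z]
    return (c-v['t'])@v['R']
def ray(v,uv,p0,n):   # pixels onto plane (p0,n)
    o=-v['R'].T@v['t']; uv=np.atleast_2d(uv).astype(float)
    d=np.c_[(uv[:,0]-v['cx'])/v['fx'],(uv[:,1]-v['cy'])/v['fy'],np.ones(len(uv))]@v['R']
    return o+d*(((p0-o)@n)/(d@n))[:,None]
def biggest(m):
    c,_=cv2.findContours(m.astype(np.uint8),cv2.RETR_EXTERNAL,cv2.CHAIN_APPROX_NONE)
    return max(c,key=cv2.contourArea)[:,0,:]
E
python3 - <<'E'
from h import *
v=load('top0'); p=v['p']; d=v['d']
hsv=cv2.cvtColor(p,cv2.COLOR_RGB2HSV)
for uv in [(278,231),(432,275),(385,232),(415,225),(395,225),(470,225),(435,232),(410,255)]: print(uv,hsv[uv[1],uv[0]],d[uv[1],uv[0]])
wood=(hsv[...,0]>5)&(hsv[...,0]<25)&(hsv[...,1]>70)
m=wood.copy(); m[:,:205]=0; m[:,350:]=0; m[:180]=0; m[285:]=0
c=biggest(m); r=cv2.minAreaRect(ray(v,c,np.array([0,0,.004]),np.array([0,0,1.]))[:,:2].astype(np.float32)); print('mat',r)
m=wood.copy(); m[:,:365]=0; m[:,495:]=0; m[:175]=0; m[290:]=0
c=biggest(m); q=np.zeros(m.shape,np.uint8); cv2.drawContours(q,[c.reshape(-1,1,2)],-1,1,-1)
gray=(hsv[...,1]<70)&(q>0)
g=biggest(gray); 
# board plane from wood depth on top of board
er=cv2.erode((m).astype(np.uint8),np.ones((3,3)))>0
ys,xs=np.nonzero(er&(d>0)); P=unproj(v,np.c_[xs,ys],d[ys,xs])
for _ in range(5):
    A=np.c_[P[:,:2],np.ones(len(P))]; k,*_=np.linalg.lstsq(A,P[:,2],rcond=None); e=P[:,2]-A@k
    P=P[abs(e)<max(.003,2*e.std())]
n=np.array([-k[0],-k[1],1]);n/=np.linalg.norm(n); print('plane',k,'tilt',np.degrees(np.arccos(n[2])),'dir',np.degrees(np.arctan2(k[1],k[0])),e.std())
p0=np.array([0,0,k[2]])
ex=np.array([k[0],k[1],0]);ex/=np.linalg.norm(ex);ex=ex-n*(ex@n);ex/=np.linalg.norm(ex);ey=np.cross(n,ex)
for nm,cc,h in [('board',c,0),('panel',g,.005)]:
    X=ray(v,cc,p0+h*n,n); ab=np.c_[X@ex,X@ey].astype(np.float32); r=cv2.minAreaRect(ab)
    ctr=p0*0+ex*r[0][0]+ey*r[0][1]+n*((p0+h*n)@n); print(nm,r,ctr)
crop=cv2.resize(p[175:290,365:500,::-1],None,fx=5.5,fy=5.2,interpolation=cv2.INTER_CUBIC); cv2.imwrite('pics/crop0.png',crop)
E
```

```text
(278, 231) [ 14 102 130] 1.3212363
(432, 275) [ 16  92 153] 1.2738527
(385, 232) [ 16  93 148] 1.2643603
(415, 225) [107  18 100] 1.2600586
(395, 225) [107  23 100] 1.2613955
(470, 225) [105  21  96] 1.2569473
(435, 232) [100   9 164] 1.231082
(410, 255) [107  23  98] 1.2678105
mat ((0.5869100093841553, 0.194017693400383), (0.18760493397712708, 0.2676583230495453), 1.7423006296157837)
plane [ 0.32512842  0.01634644 -0.12953512] tilt 18.032093774365727 dir 2.8782283370325636 0.0020645861111740905
board ((0.5523606538772583, -0.1890554130077362), (0.21278934180736542, 0.23700055480003357), 0.1966027468442917) [ 0.57214105 -0.16052875  0.05386013]
panel ((0.5536745190620422, -0.19197246432304382), (0.12286704778671265, 0.19413642585277557), 0.19746200740337372) [ 0.57198949 -0.16345711  0.05902125]
```

View pics/crop0.png

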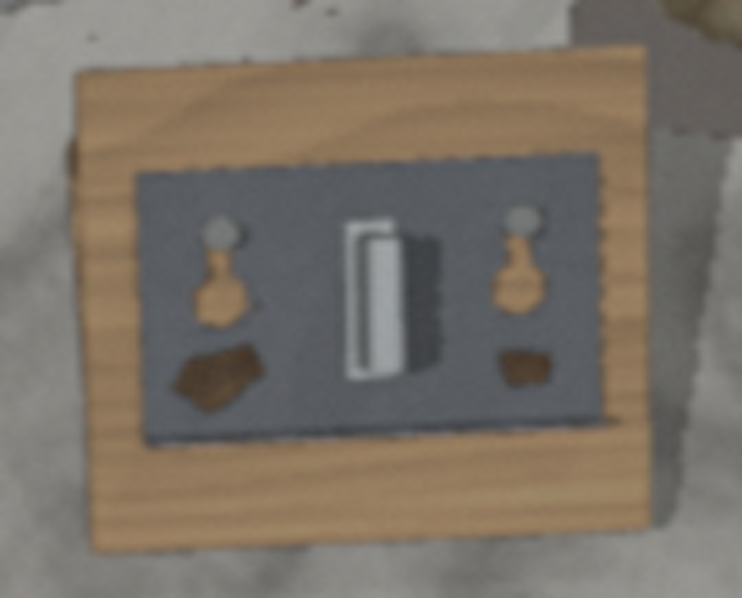

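```bash
cat >> h.py <<'E'
from scipy.spatial.transform import Rotation as Ro
PSI=np.radians(3.07)
def go(target,yaw):
    from rig import get_state
    s=get_state(); q=s['ee_rot']; M=Ro.from_quat([q[1],q[2],q[3],q[0]]).as_matrix()
    y0=np.arctan2(M[1,0],M[0,0])
    print('t',round(s['clock'],2),'pos',s['position'].round(4),'yaw',np.degrees(y0).round(2),'w',round(s['width'],4),'F',np.round(s['contact_force'],1),'tilt',M[:,2].round(3))
    print('units',(M.T@(np.array(target)-s['position'])/.025).round(2),'turn',round(np.degrees(y0-yaw)/6,2))
E
python3 -c "
from h import *
from rig import manip
print(manip.finger_overhang if hasattr(manip,'finger_overhang') else dir(manip))
go([.478,-.1685,.15],PSI)"
```

```text
0.022
t 0.1 pos [ 0.2591 -0.5128  0.2525] yaw 26.8 w 0.0856 F [-0.   0.8  0.1] tilt [-0.001  0.002 -1.   ]
units [14.02 -8.34  4.12] turn 3.95
```

Emit:
drive_tool --pt "1.4 -0.8 0 0.4" --pt "2.8 -1.7 0 0.9" --pt "4.2 -2.5 0 1.4" --pt "5.6 -3.3 0 1.9" --pt "7 -4.2 0 2.4" --pt "8.4 -5 0 2.9" --pt "9.8 -5.8 0.5 3.4" --pt "11 -6.5 1 3.9" --grip 85

```text
clock: 0.77
position: [0.4326, -0.2422, 0.2286]
ee_rot: [0.0, 1.0, 0.029, 0.001]
contact_force: [-0.7, -0.6, -0.4]
width: 0.0849
gripper_force: 0.0
```

```bash
python3 -c "
from h import *
go([.478,-.1685,.10],PSI)"
```

```text
t 0.77 pos [ 0.4326 -0.2422  0.2286] yaw 3.28 w 0.0849 F [-0.7 -0.6 -0.4] tilt [ 0.002 -0.001 -1.   ]
units [ 1.97 -2.84  5.14] turn 0.03
```

Emit:
drive_tool --pt "0.5 -0.7 0.5 0" --pt "1 -1.4 1.2 0" --pt "1.5 -2.1 2 0" --pt "2 -2.8 3 0" --pt "2 -2.8 4 0" --pt "2 -2.8 4.6 0" --pt "2 -2.8 5 0" --pt "2 -2.8 5 0"

```text
clock: 1.43
position: [0.4757, -0.1705, 0.1011]
ee_rot: [-0.001, 1.0, 0.03, -0.002]
contact_force: [-0.3, 0.3, -0.2]
width: 0.0853
gripper_force: 0.0
```

```bash
python3 -c "
from h import *
from rig import eyes
go([.478,-.1685,.063],PSI)
p,d=eyes.get_image('wrist'); cv2.imwrite('pics/w1.png',p[:,:,::-1])
p,d=eyes.get_image('side'); cv2.imwrite('pics/s1.png',cv2.resize(p[120:260,260:440,::-1],None,fx=4,fy=4,interpolation=cv2.INTER_CUBIC))
"
```

```text
t 1.43 pos [ 0.4757 -0.1705  0.1011] yaw 3.42 w 0.0853 F [-0.3  0.3 -0.2] tilt [-0.004  0.002 -1.   ]
units [ 0.1  -0.07  1.52] turn 0.06
```

View pics/s1.png

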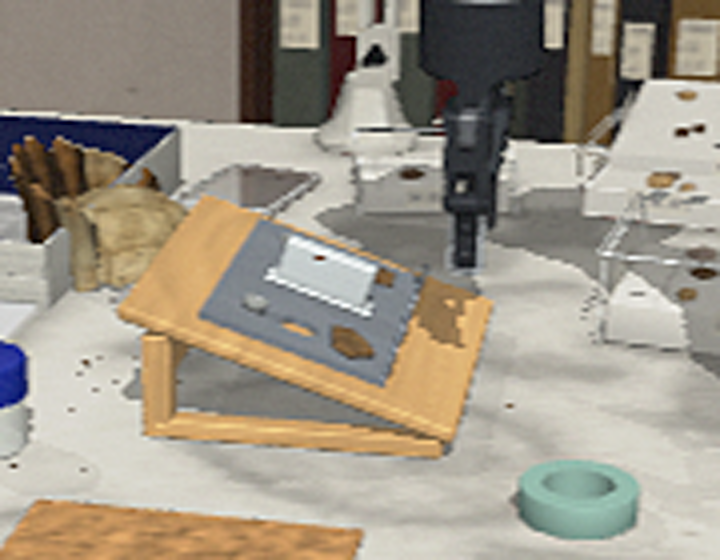

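View pics/w1.png

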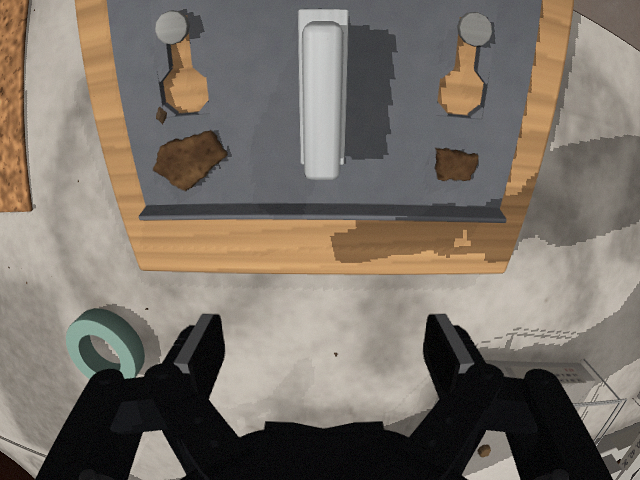

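The wrist view shows the studs at (171,27) and (476,29), the wide ends at (184,92) and (463,88), the lip along row 213 and the fingertips near (212,318) and (435,318). The side crop shows the fingers standing over the board's lower strip. I'll use the wrist depth to get the real fingertip height when open.

```bash
cat >> h.py <<'E'
def wproj(uv,z=None,info=None):
    "fisheye pixels -> camera rays (z=1) or points at depth z, in world"
    from rig import eyes
    i=info or eyes.camera_info('wrist'); uv=np.atleast_2d(uv).astype(float)
    a=(uv-[i['cx'],i['cy']])/[i['fx'],i['fy']]; r=np.linalg.norm(a,axis=1)+1e-12
    c=np.c_[a/r[:,None]*np.tan(r)[:,None],np.ones(len(uv))]
    R=np.array(i['R']);t=np.array(i['t']); o=-R.T@t
    if z is not None: return (c*np.atleast_1d(z)[:,None]-t)@R
    return o,c@R
E
python3 -c "
from h import *
from rig import eyes,get_state
print(get_state()['position'])
info=eyes.camera_info('wrist'); p,d=eyes.get_image('wrist')
for uv in [(212,317),(210,322),(208,330),(434,317),(437,322),(440,330),(320,213),(160,213),(490,213),(322,205),(171,27),(476,29),(300,240)]:
  print(uv,d[uv[1],uv[0]],wproj(uv,d[uv[1],uv[0]],info).round(4))
"
```

```text
[ 0.47738209 -0.17169734  0.10346033]
(212, 317) 0.13957258 [[ 0.4861 -0.1261  0.1011]]
(210, 322) 0.13596983 [[ 0.4861 -0.1263  0.1049]]
(208, 330) 0.13066322 [[ 0.486  -0.1271  0.1105]]
(434, 317) 0.13894488 [[ 0.4916 -0.2128  0.1015]]
(437, 322) 0.13822298 [[ 0.4901 -0.214   0.1028]]
(440, 330) 0.13110693 [[ 0.4908 -0.213   0.1101]]
(320, 213) 0.17834842 [[ 0.5173 -0.1663  0.0503]]
(160, 213) 0.18017983 [[ 0.513  -0.0831  0.0482]]
(490, 213) 0.18352626 [[ 0.5225 -0.2563  0.0448]]
(322, 205) 0.1863413 [[ 0.5193 -0.1671  0.0412]]
(171, 27) 0.1266857 [[ 0.6011 -0.0998  0.0751]]
(476, 29) 0.12727293 [[ 0.6077 -0.226   0.0746]]
(300, 240) 0.20492566 [[ 0.4961 -0.1562  0.0292]]
```

Emit:
drive_tool --pt "0 0 0.3 0" --pt "0 0 0.6 0" --pt "0 0 0.8 0" --pt "0 0 1 0" --pt "0 0 1 0" --pt "0 0 1 0" --pt "0 0 1 0" --pt "0 0 1 0"

```text
clock: 2.25
position: [0.4775, -0.1715, 0.0785]
ee_rot: [0.0, 1.0, 0.03, 0.0]
contact_force: [-0.1, -0.2, 0.1]
width: 0.0853
gripper_force: 0.0
```

Emit:
drive_tool --pt "0 -0.1 0.3 0" --pt "0 -0.1 0.6 0" --pt "0 -0.1 0.9 0" --pt "0 -0.1 1.2 0.05" --pt "0.2 -0.1 1.2 0.05" --pt "0.4 -0.1 1.2 0.05" --pt "0.6 -0.1 1.2 0.05" --pt "0.7 -0.1 1.2 0.05"

```text
clock: 2.92
position: [0.4962, -0.1682, 0.0486]
ee_rot: [0.0, 1.0, 0.027, 0.001]
contact_force: [-1.0, 0.6, -0.7]
width: 0.085
gripper_force: 0.0
```

```bash
cat > look.py <<'E'
import sys
from h import *
from rig import eyes,get_state
go([0,0,0],PSI)
info=eyes.camera_info('wrist'); p,d=eyes.get_image('wrist'); cv2.imwrite('pics/'+sys.argv[1],p[:,:,::-1])
E
python3 look.py w2.png
```

```text
t 2.92 pos [ 0.4962 -0.1682  0.0486] yaw 3.12 w 0.085 F [-1.   0.6 -0.7] tilt [ 0.002 -0.001 -1.   ]
units [-19.46  -7.8    1.9 ] turn 0.01
```

View pics/w2.png

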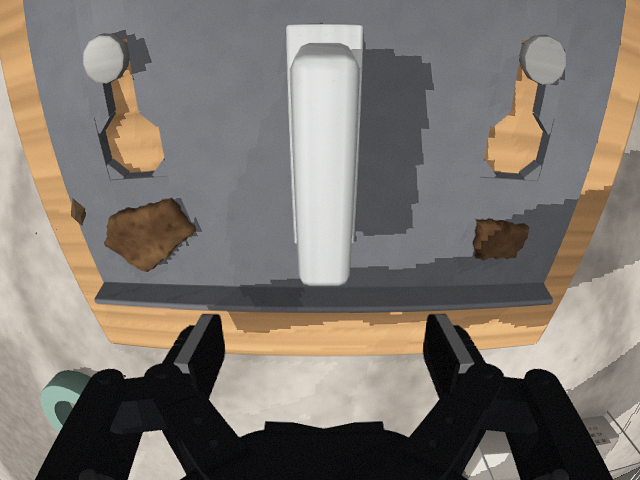

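The wrist view shows both fingertips (rows 315-325) just short of the lip (row 305), the studs at (106,58) and (543,60), and the wide ends at (135,145) and (515,142). Next I'll push along the slope.

Emit:
drive_tool --pt "0.12 0 -0.04 0" --pt "0.24 0 -0.08 0" --pt "0.36 0 -0.12 0" --pt "0.48 0 -0.16 0" --pt "0.6 0 -0.19 0" --pt "0.72 0 -0.23 0" --pt "0.84 0 -0.27 0" --pt "0.95 0 -0.31 0"

```text
clock: 3.63
position: [0.518, -0.1664, 0.0561]
ee_rot: [-0.0, 1.0, 0.027, -0.0]
contact_force: [-3.4, 0.9, 0.5]
width: 0.0852
gripper_force: 1.5
```

```bash
cat > meas.py <<'E'
# studs (grey heads) vs wide-end centres along panel slope, wrist view; board plane from top view
from h import *
from rig import eyes,get_state
import sys
go([0,0,0],PSI)
info=eyes.camera_info('wrist'); p,d=eyes.get_image('wrist')
np.savez('w.npz',p=p,d=d,fx=info['fx'],fy=info['fy'],cx=info['cx'],cy=info['cy'],R=info['R'],t=info['t'])
n=np.array([-.3090*np.cos(PSI),-.3090*np.sin(PSI),.951]); pb=np.array([.5721,-.1605,.0539])
ex=np.array([.951*np.cos(PSI),.951*np.sin(PSI),.309]); ey=np.cross(n,ex)
v,u=np.mgrid[0:480,0:640]; uv=np.c_[u.ravel(),v.ravel()]
P=wproj(uv,np.clip(d.ravel(),.01,2),info); L=np.c_[(P-pb)@ex,(P-pb)@ey,(P-pb)@n].reshape(480,640,3)
hsv=cv2.cvtColor(p,cv2.COLOR_RGB2HSV)
near=(abs(abs(L[...,1])-.062)<.022)&(abs(L[...,0])<.085)&(d>0)
head=near&(L[...,2]>.0085)&(L[...,2]<.016)&(hsv[...,1]<40)
wood=near&(hsv[...,0]>5)&(hsv[...,0]<25)&(hsv[...,1]>90)&(L[...,2]<.0035)
for s in (1,-1):
    side=L[...,1]*s>0
    m=head&side; print('head',m.sum(),np.median(L[m],0).round(4)*1000, [(L[m][:,0].min()+L[m][:,0].max())*500])
    m=wood&side; 
    if m.sum()>10: print('wood',m.sum(),'x',(np.percentile(L[m][:,0],[1,50,99])*1000).round(1),'y',(np.percentile(L[m][:,1],[1,50,99])*1000).round(1),'z',np.median(L[m][:,2]).round(4))
lip=(abs(L[...,1])<.08)&(L[...,2]>.014)&(L[...,2]<.023)&(L[...,0]<-.02)&(L[...,0]>-.09)&(hsv[...,0]>90)&(hsv[...,2]<140)
print('lip',lip.sum(),(np.percentile(L[lip],[5,50,95],axis=0)*1000).round(1).tolist() if lip.sum() else '')
face=(abs(L[...,1])<.05)&(abs(L[...,1])>.02)&(abs(L[...,0])<.03); print('face z',np.median(L[face][:,2]))
if len(sys.argv)>1: cv2.imwrite('pics/'+sys.argv[1],p[:,:,::-1])
E
python3 meas.py w3.png
```

```text
t 3.63 pos [ 0.518  -0.1664  0.0561] yaw 3.1 w 0.0852 F [-3.4  0.9  0.5] tilt [-0.001  0.    -1.   ]
units [-20.33  -7.77   2.26] turn 0.01
head 3172 [-26.4  58.7  11.4] [np.float64(-9.20049353505573)]
wood 4317 x [-83.3  17.7  54.9] y [40.5 61.1 83.3] z -0.0003
head 3181 [-36.5 -62.5  11.3] [np.float64(-8.56707235654602)]
wood 4378 x [-83.3  17.6  54.7] y [-83.4 -64.4 -40.6] z -0.0004
lip 3188 [[-50.5, -67.1, 14.2], [-38.2, 2.2, 15.5], [-36.8, 67.7, 21.2]]
face z 0.004986523726133538
```

View pics/w3.png

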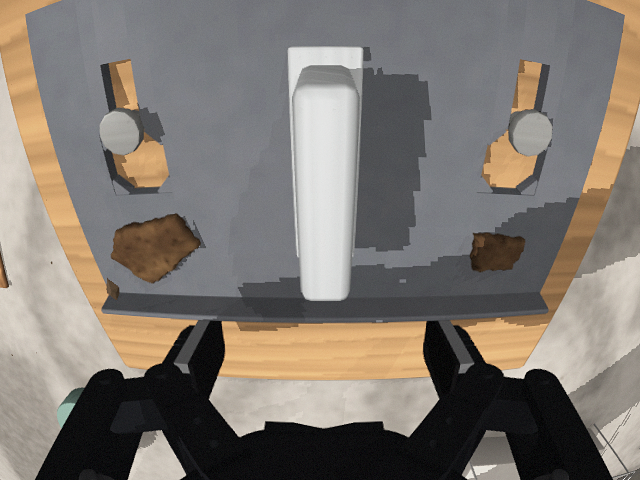

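The wrist view shows the studs at (121,131) and (531,133), now entering the wide ends near (145,165) and (508,165). The push is straight. I'll measure the remainder from the lower rim of each hole, which is 11.5 mm from the wide-end centre.

```bash
python3 - <<'E'
s=open('meas.py').read()
i=s.index('head=near'); j=s.index('lip=')
s=s[:i]+'''for s in (1,-1):
    w=(L[...,1]*s>.045)&(L[...,1]*s<.079)&(L[...,0]>-.02)&(L[...,0]<.065)
    h=L[w&(L[...,2]>.0095)&(L[...,2]<.0145)]; lo,hi=np.percentile(h,[1,99],axis=0)*1000; hc=(lo+hi)/2
    f=L[w&(abs(L[...,2]-.005)<.0012)&(abs(L[...,1]-hc[1]/1000)<.004)]
    low=f[f[:,0]<hc[0]/1000][:,0].max()*1000 if len(f) else np.nan
    print('side',s,'head',hc.round(1),'size',(hi-lo).round(1),'rim low',low.round(1),'still to push',(hc[0]-(low+11.5)).round(1))
'''+s[j:]
open('meas.py','w').write(s)
E
python3 meas.py
```

```text
t 3.68 pos [ 0.5191 -0.1666  0.0564] yaw 3.1 w 0.0851 F [-2.1  0.2  1.5] tilt [ 0.001 -0.    -1.   ]
units [-20.37  -7.78   2.24] turn 0.01
side 1 head [11.  60.5 10.9] size [60.8 27.   2.8] rim low 11.0 still to push -11.5
side -1 head [ 11.9 -65.   11. ] size [59.1 16.4  2.9] rim low 11.9 still to push -11.5
lip 3196 [[-49.1, -66.9, 14.2], [-37.1, 0.1, 15.4], [-35.8, 67.7, 20.9]]
face z 0.004990883502232052
```

```bash
sed -i 's/(L\[...,0\]>-.02)&(L\[...,0\]<.065)/(L[...,0]>.005)\&(L[...,0]<.065)/' meas.py; sed -i 's/f\[f\[:,0\]<hc\[0\]\/1000\]/f[f[:,0]<hc[0]\/1000-.004]/' meas.py; python3 meas.py
```

```text
t 3.73 pos [ 0.519  -0.1666  0.0563] yaw 3.11 w 0.0848 F [-1.4  1.   2.5] tilt [ 0.001 -0.    -1.   ]
units [-20.37  -7.78   2.23] turn 0.01
side 1 head [34.8 59.2 11.1] size [13.6 14.2  2.9] rim low 11.7 still to push 11.6
side -1 head [ 34.7 -64.   11.1] size [13.7 14.1  2.9] rim low 12.0 still to push 11.1
lip 3205 [[-49.9, -67.8, 14.2], [-37.1, 0.8, 15.4], [-35.8, 67.3, 21.1]]
face z 0.0049854612487885055
```

Emit:
drive_tool --pt "0.06 0 -0.02 0" --pt "0.12 0 -0.04 0" --pt "0.18 0 -0.06 0" --pt "0.24 0 -0.08 0" --pt "0.3 0 -0.1 0" --pt "0.36 0 -0.12 0" --pt "0.36 0 -0.12 0" --pt "0.36 0 -0.12 0"

```text
clock: 4.45
position: [0.5278, -0.1661, 0.0592]
ee_rot: [0.0, 1.0, 0.027, 0.001]
contact_force: [-1.9, 0.6, 0.1]
width: 0.0852
gripper_force: 0.9
```

```bash
python3 meas.py w4.png
```

```text
t 4.45 pos [ 0.5278 -0.1661  0.0592] yaw 3.1 w 0.0852 F [-1.9  0.6  0.1] tilt [ 0.001 -0.    -1.   ]
units [-20.72  -7.78   2.34] turn 0.0
side 1 head [23.4 59.1 11. ] size [36.5 23.1  2.9] rim low 19.4 still to push -7.5
side -1 head [ 34.8 -64.1  11. ] size [13.8 13.8  2.8] rim low 21.0 still to push 2.3
lip 3235 [[-40.6, -68.2, 14.2], [-27.9, 0.1, 15.4], [-26.5, 66.3, 21.1]]
face z 0.005369980245962691
```

View pics/w4.png

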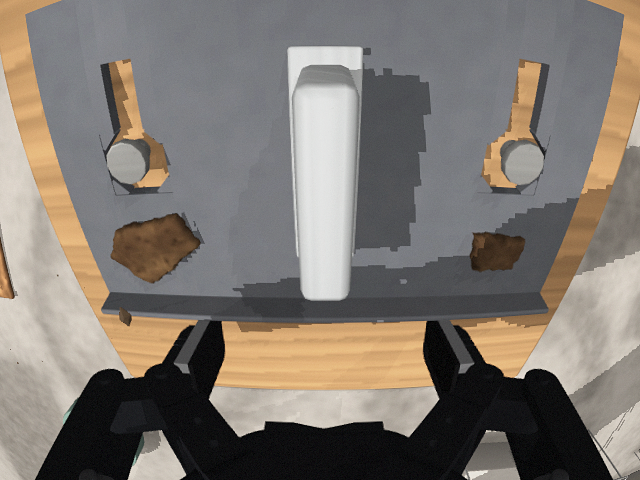

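The studs are now mostly inside the wide ends, heads at (127,161) and (522,161). About 2.2 mm remain on the right; the left reading is contaminated by the bone. I'll nudge 2 mm.

Emit:
drive_tool --pt "0.03 0 -0.01 0" --pt "0.06 0 -0.02 0" --pt "0.08 0 -0.03 0" --pt "0.08 0 -0.03 0" --pt "0.08 0 -0.03 0" --pt "0 0 0 0" --pt "-0.2 0 0 0" --pt "-0.4 0 0 0"

```text
clock: 5.17
position: [0.5176, -0.1668, 0.0592]
ee_rot: [0.0, 1.0, 0.027, 0.001]
contact_force: [0.7, 0.1, 0.3]
width: 0.0849
gripper_force: 0.0
```

```bash
sed -i 's/(L\[...,0\]>.005)/(L[...,0]>.015)/' meas.py; python3 meas.py; cat >> meas.py <<'E'
g=(abs(L[...,1])<.012)&(L[...,2]>.033)&(L[...,2]<.037)&(abs(L[...,0])<.08)&(hsv[...,2]>120)
lo,hi=np.percentile(L[g],[1,99],axis=0); print('grip top (mm)',lo.round(4)*1000,hi.round(4)*1000)
E
python3 meas.py
```

```text
t 5.17 pos [ 0.5176 -0.1668  0.0592] yaw 3.11 w 0.0849 F [0.7 0.1 0.3] tilt [ 0.001 -0.001 -1.   ]
units [-20.32  -7.79   2.33] turn 0.01
side 1 head [34.8 59.1 11.1] size [13.8 13.8  2.9] rim low 22.5 still to push 0.8
side -1 head [ 34.7 -64.   11.1] size [13.6 14.1  2.9] rim low 22.8 still to push 0.4
lip 3385 [[-48.4, -68.2, 14.2], [-26.2, -0.2, 15.4], [-24.9, 65.8, 21.0]]
face z 0.005172898167425988
t 5.22 pos [ 0.516  -0.1665  0.0591] yaw 3.1 w 0.0852 F [-1.5  0.2 -0.2] tilt [-0.001  0.    -1.   ]
units [-20.25  -7.77   2.38] turn 0.01
side 1 head [34.8 59.1 11.1] size [13.6 14.   2.9] rim low 22.5 still to push 0.8
side -1 head [ 34.7 -63.9  11.1] size [13.7 14.2  2.9] rim low 22.7 still to push 0.5
lip 3281 [[-49.7, -68.3, 14.2], [-26.1, -1.5, 15.4], [-24.9, 65.5, 20.9]]
face z 0.005168046477739199
grip top (mm) [ 4.1 -8.5 33.1] [60.5  4.  36. ]
```

```bash
cat > grasp.py <<'E'
from h import *
n=np.array([-.3090*np.cos(PSI),-.3090*np.sin(PSI),.951]); pb=np.array([.5721,-.1605,.0539])
ex=np.array([.951*np.cos(PSI),.951*np.sin(PSI),.309]); ey=np.cross(n,ex)
F=pb+.0321*ex-.0024*ey+.005*n; T=F+[-.007,0,.030]
print('face',F.round(4),'target',T.round(4)); go(T+[0,0,.05],PSI); go(T,PSI)
E
python3 grasp.py
```

```text
face [ 0.6012 -0.1613  0.0686] target [ 0.5942 -0.1613  0.0986]
t 5.27 pos [ 0.5163 -0.1665  0.0591] yaw 3.08 w 0.085 F [ 0.2 -0.2 -0.8] tilt [-0.  0. -1.]
units [ 3.12 -0.04 -3.58] turn 0.0
t 5.27 pos [ 0.5163 -0.1665  0.0591] yaw 3.08 w 0.085 F [ 0.2 -0.2 -0.8] tilt [-0.  0. -1.]
units [ 3.12 -0.04 -1.58] turn 0.0
```

Emit:
drive_tool --pt "-0.1 0 -0.6 0" --pt "-0.2 0 -1.5 0" --pt "-0.2 0 -2.5 0" --pt "-0.2 0 -3.5 0" --pt "0.3 0 -3.8 0" --pt "1 0 -3.8 0" --pt "2 0 -3.8 0" --pt "3 0 -3.8 0" --grip 50

```text
clock: 5.93
position: [0.593, -0.1626, 0.155]
ee_rot: [0.0, 1.0, 0.027, 0.001]
contact_force: [1.2, -1.1, 0.5]
width: 0.05
gripper_force: 0.0
```

```bash
python3 grasp.py
```

```text
face [ 0.6012 -0.1613  0.0686] target [ 0.5942 -0.1613  0.0986]
t 5.93 pos [ 0.593  -0.1626  0.155 ] yaw 3.06 w 0.05 F [ 1.2 -1.1  0.5] tilt [ 0.002 -0.001 -1.   ]
units [ 0.05 -0.05  0.26] turn -0.0
t 5.93 pos [ 0.593  -0.1626  0.155 ] yaw 3.06 w 0.05 F [ 1.2 -1.1  0.5] tilt [ 0.002 -0.001 -1.   ]
units [ 0.05 -0.05  2.26] turn -0.0
```

Emit:
drive_tool --pt "0 -0.05 0.4 0" --pt "0 -0.05 0.8 0" --pt "0 -0.05 1.2 0" --pt "0 -0.05 1.6 0" --pt "0 -0.05 1.9 0" --pt "0 -0.05 2.1 0" --pt "0 -0.05 2.25 0" --pt "0 -0.05 2.25 0"

```text
clock: 6.6
position: [0.5914, -0.1613, 0.097]
ee_rot: [-0.0, 1.0, 0.027, -0.001]
contact_force: [-0.5, -0.5, -1.0]
width: 0.0502
gripper_force: 0.0
```

```bash
python3 grasp.py; python3 meas.py w5.png | tail -1
```

```text
face [ 0.6012 -0.1613  0.0686] target [ 0.5942 -0.1613  0.0986]
t 6.6 pos [ 0.5914 -0.1613  0.097 ] yaw 3.08 w 0.0502 F [-0.5 -0.5 -1. ] tilt [-0.001  0.    -1.   ]
units [ 0.11  0.01 -2.06] turn 0.0
t 6.6 pos [ 0.5914 -0.1613  0.097 ] yaw 3.08 w 0.0502 F [-0.5 -0.5 -1. ] tilt [-0.001  0.    -1.   ]
units [ 0.11  0.01 -0.06] turn 0.0
grip top (mm) [ 4.9 -8.5 33.1] [61.2  3.7 35.6]
```

View pics/w5.png

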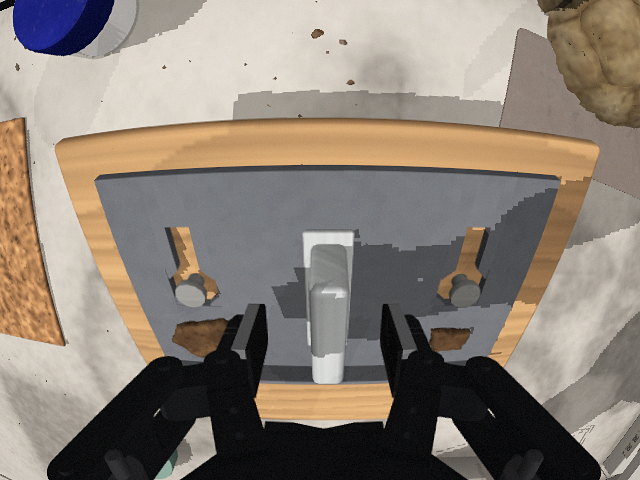

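The wrist view shows the grip bar (322,330) between the pads at (257,345) and (398,345), and the studs in the wide ends. Now closing.

Emit:
drive_tool --pt "0.08 0 -0.06 0" --pt "0.08 0 -0.06 0" --pt "0.08 0 -0.06 0" --pt "0.08 0 -0.06 0" --pt "0.08 0 -0.06 0" --pt "0.08 0 -0.06 0" --pt "0.08 0 -0.06 0" --pt "0.08 0 -0.06 0" --grip 0 --newtons 70

```text
clock: 7.32
position: [0.5947, -0.1615, 0.1003]
ee_rot: [0.0, 1.0, 0.027, 0.001]
contact_force: [0.3, 0.1, 5.8]
width: 0.0123
gripper_force: 71.0
```

```bash
python3 meas.py
```

```text
t 7.32 pos [ 0.5947 -0.1615  0.1003] yaw 3.11 w 0.0123 F [0.3 0.1 5.8] tilt [ 0.002 -0.001 -1.   ]
units [-23.41  -7.74   3.96] turn 0.01
side 1 head [35.2 59.3 10.9] size [13.8 13.7  2.7] rim low 22.6 still to push 1.0
side -1 head [ 35.  -64.1  10.9] size [13.8 13.8  2.5] rim low 22.7 still to push 0.8
lip 20 [[-26.8, -9.5, 14.2], [-26.4, 5.7, 15.2], [-25.6, 7.6, 16.0]]
face z 0.00466552869844392
grip top (mm) [ 4.8 -7.  33.1] [61.   4.9 35.6]
```

Emit:
drive_tool --pt "-0.03 0 -0.15 0" --pt "-0.09 0 -0.34 0" --pt "-0.15 0 -0.53 0" --pt "-0.21 0 -0.72 0" --pt "-0.27 0 -0.91 0" --pt "-0.3 0 -1.2 0" --pt "-0.3 0 -1.6 0" --pt "-0.3 0 -2.0 0"

```text
clock: 8.03
position: [0.5865, -0.1616, 0.1502]
ee_rot: [0.0, 1.0, 0.027, -0.0]
contact_force: [0.8, -0.1, -2.4]
width: 0.0126
gripper_force: 70.1
```

```bash
python3 -c "
from h import *
from rig import eyes
go([.594,-.1615,.22],PSI)
p,d=eyes.get_image('side'); cv2.imwrite('pics/s2.png',cv2.resize(p[100:260,240:440,::-1],None,fx=3.7,fy=3.7))"
```

```text
t 8.03 pos [ 0.5865 -0.1616  0.1502] yaw 3.1 w 0.0126 F [ 0.8 -0.1 -2.4] tilt [-0. -0. -1.]
units [ 0.3   0.01 -2.79] turn 0.0
```

View pics/s2.png

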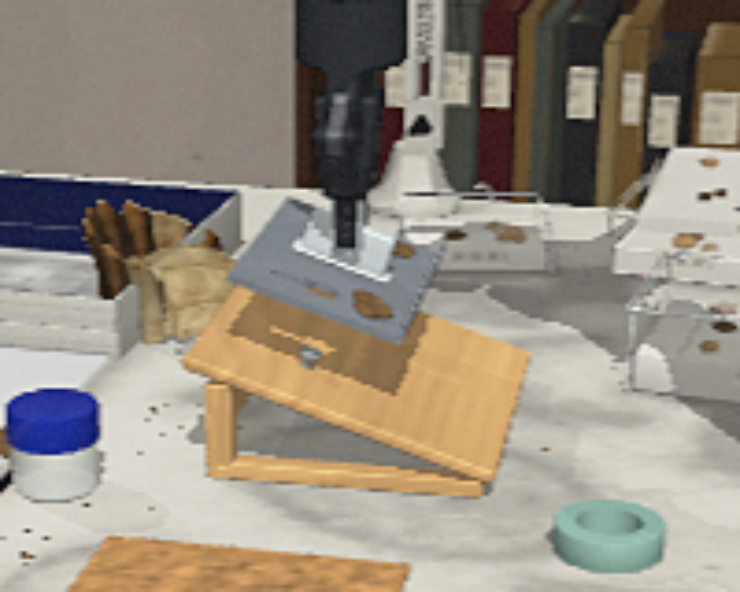

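The panel is clear of the studs, held straight and still tilted about 18° (panel at (345,265) in the crop). Next I'll carry it high over to the mat.

Emit:
drive_tool --pt "0 0 -0.6 0" --pt "0 0 -1.3 0" --pt "0 -0.3 -1.8 0" --pt "0 -0.9 -2 0" --pt "0 -1.8 -2 0" --pt "0 -2.9 -2 0" --pt "0 -4.1 -2 0" --pt "0 -5.3 -2 0.1"

```text
clock: 8.75
position: [0.5788, -0.0273, 0.1992]
ee_rot: [-0.0, 1.0, 0.021, -0.0]
contact_force: [0.3, -0.8, -2.8]
width: 0.0125
gripper_force: 70.1
```

Emit:
drive_tool --pt "0 -1.2 0 0" --pt "0 -2.4 0 0" --pt "0 -3.6 0 0" --pt "0 -4.8 0 0.1" --pt "0 -6 0 0.1" --pt "0 -7 0 0.1" --pt "0 -7.8 0 0.1" --pt "0 -8.2 0 0.1"

```text
clock: 9.42
position: [0.5693, 0.179, 0.1991]
ee_rot: [-0.001, 1.0, 0.018, -0.0]
contact_force: [-0.6, 0.4, -2.6]
width: 0.0125
gripper_force: 70.0
```

```bash
python3 -c "
from h import *
go([.587,.194,.080],np.radians(1.74))"
```

```text
t 9.42 pos [0.5693 0.179  0.1991] yaw 2.05 w 0.0125 F [-0.6  0.4 -2.6] tilt [-0.001  0.002 -1.   ]
units [ 0.73 -0.57  4.77] turn 0.05
```

Emit:
drive_tool --pt "0.3 -0.2 0.4 0.05" --pt "0.6 -0.4 1 0.05" --pt "0.7 -0.45 1.8 0.05" --pt "0.7 -0.45 2.6 0.05" --pt "0.7 -0.45 3.4 0.05" --pt "0.7 -0.45 4.1 0.05" --pt "0.7 -0.45 4.6 0.05" --pt "0.7 -0.45 4.7 0.05"

```text
clock: 10.08
position: [0.586, 0.1859, 0.0782]
ee_rot: [0.001, 1.0, 0.013, -0.003]
contact_force: [-0.7, -0.1, -2.7]
width: 0.0123
gripper_force: 70.0
```

Emit:
drive_tool --pt "0 0 0.1 0" --pt "0 0 0.2 0" --pt "0 0 0.3 0" --pt "0 0 0.4 0" --pt "0 0 0.5 0" --pt "0 0 0.6 0" --pt "0 0 0.7 0" --pt "0 0 0.7 0" --newtons 25

```text
clock: 10.75
position: [0.5872, 0.1873, 0.0639]
ee_rot: [0.0, 1.0, 0.014, -0.0]
contact_force: [0.4, -0.0, -2.4]
width: 0.0124
gripper_force: 70.0
```

```bash
python3 -c "
from h import *
from rig import eyes
go([.587,.194,.042],np.radians(1.74))
p,d=eyes.get_image('side'); cv2.imwrite('pics/s3.png',cv2.resize(p[150:330,200:400,::-1],None,fx=3.3,fy=3.3))"
```

```text
t 10.75 pos [0.5872 0.1873 0.0639] yaw 1.61 w 0.0124 F [ 0.4 -0.  -2.4] tilt [-0.001 -0.    -1.   ]
units [-0.   -0.27  0.87] turn -0.02
```

View pics/s3.png

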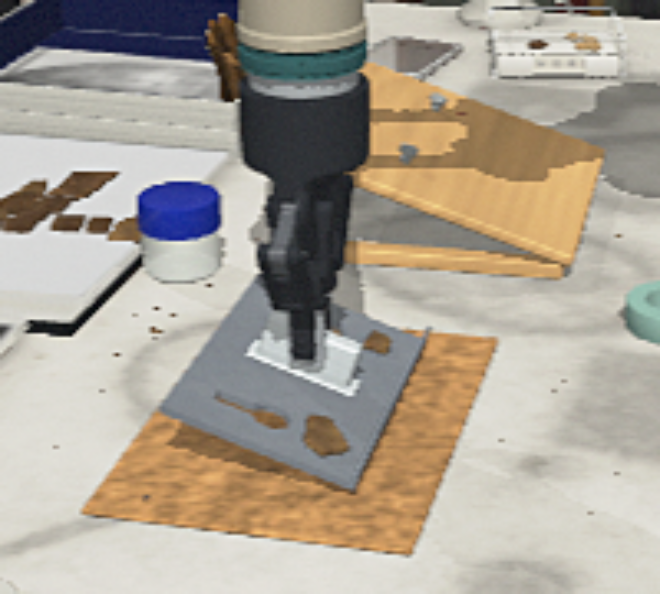

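The panel is over the mat, its near (lower) edge almost touching and its far edge up. The gripper is still at 70 N, so I'll resend the grip with a lower force and press down gently to pivot the panel flat.

Emit:
drive_tool --pt "0 -0.1 0 0" --pt "0 -0.2 0 0" --pt "0 -0.2 0.05 0" --pt "0 -0.2 0.1 0" --pt "0 -0.2 0.15 0" --pt "0 -0.2 0.2 0" --pt "0 -0.2 0.25 0" --pt "0 -0.2 0.3 0" --grip 0 --newtons 20

```text
clock: 11.47
position: [0.5881, 0.1924, 0.0584]
ee_rot: [-0.0, 1.0, 0.014, 0.001]
contact_force: [-1.7, 0.2, 13.4]
width: 0.0125
gripper_force: 71.9
```

Emit:
drive_tool --pt "0 0 0.05 0" --pt "0 0 0.1 0" --pt "0 0 0.15 0" --pt "0 0 0.2 0" --pt "0 0 0.25 0" --pt "0 0 0.3 0" --pt "0 0 0.3 0" --pt "0 0 0.3 0"

```text
clock: 12.13
position: [0.5929, 0.1925, 0.0531]
ee_rot: [-0.0, 1.0, 0.014, 0.006]
contact_force: [4.5, -0.6, 10.6]
width: 0.0126
gripper_force: 72.7
```

Emit:
drive_tool --pt "0 0 0.05 0" --pt "0 0 0.1 0" --pt "0 0 0.15 0" --pt "0 0 0.2 0" --pt "0 0 0.25 0" --pt "0 0 0.3 0" --pt "0 0 0.35 0" --pt "0 0 0.35 0"

```text
clock: 12.8
position: [0.5954, 0.193, 0.0453]
ee_rot: [-0.001, 1.0, 0.014, 0.009]
contact_force: [6.9, -0.9, 11.1]
width: 0.0123
gripper_force: 73.8
```

```bash
cat > tilt.py <<'E'
from h import *
from rig import eyes
go([.587,.194,.042],np.radians(1.74))
v=eyes.camera_info('top'); p,d=eyes.get_image('top'); hsv=cv2.cvtColor(p,cv2.COLOR_RGB2HSV)
v={k:np.array(v[k]) for k in ('fx','fy','cx','cy','R','t')}
yy,xx=np.mgrid[185:285,215:345]; uv=np.c_[xx.ravel(),yy.ravel()]; P=unproj(v,uv,d[uv[:,1],uv[:,0]]); H=hsv[uv[:,1],uv[:,0]]
k=(H[:,0]>95)&(H[:,0]<125)&(H[:,1]>10)&(H[:,1]<60)&(H[:,2]>60)&(P[:,2]<.06)&(abs(P[:,0]-.587)<.08); P=P[k]
for _ in range(6):
    A=np.c_[P[:,:2],np.ones(len(P))]; c,*_=np.linalg.lstsq(A,P[:,2],rcond=None); e=P[:,2]-A@c; P=P[abs(e)<max(.002,2*e.std())]
r=cv2.minAreaRect(P[:,:2].astype(np.float32))
print(len(P),'slope deg',np.degrees(np.arctan(c[:2])).round(2),'zmid',np.median(P[:,2]).round(4),'rect',r)
E
python3 tilt.py
```

```text
t 12.8 pos [0.5954 0.193  0.0453] yaw 1.61 w 0.0123 F [ 6.9 -0.9 11.1] tilt [ 0.018  0.002 -1.   ]
units [-0.34 -0.05  0.12] turn -0.02
646 slope deg [ 4.05 -0.04] zmid 0.0136 rect ((0.5939599871635437, 0.18849660456180573), (0.11342448741197586, 0.174520343542099), 2.2542192935943604)
```

Emit:
drive_tool --pt "0 0 0.03 0" --pt "0 0 0.06 0" --pt "0 0 0.09 0" --pt "0 0 0.12 0" --pt "0 0 0.15 0" --pt "0 0 0.17 0" --pt "0 0 0.17 0" --pt "0 0 0.17 0"

```text
clock: 13.52
position: [0.5949, 0.1931, 0.0407]
ee_rot: [-0.001, 1.0, 0.014, 0.008]
contact_force: [6.3, -0.2, 11.4]
width: 0.0122
gripper_force: 74.5
```

```bash
python3 tilt.py
```

```text
t 13.52 pos [0.5949 0.1931 0.0407] yaw 1.6 w 0.0122 F [ 6.3 -0.2 11.4] tilt [ 0.016  0.002 -1.   ]
units [-0.31 -0.04 -0.06] turn -0.02
589 slope deg [ 0.43 -0.11] zmid 0.0094 rect ((0.5905717015266418, 0.18772155046463013), (0.11406997591257095, 0.17208178341388702), 2.945730686187744)
```

The panel is flat (slope 0.4°, face at about 9 mm) and centred. Release and rise.

Emit:
drive_tool --pt "0 0 0 0" --pt "0 0 0 0" --pt "0 0 0 0" --pt "0 0 0 0" --pt "0 0 0 0" --pt "0 0 -0.1 0" --pt "0 0 -0.2 0" --pt "0 0 -0.4 0" --grip 45

```text
clock: 14.23
position: [0.587, 0.1923, 0.046]
ee_rot: [0.0, 1.0, 0.014, -0.001]
contact_force: [-0.6, 0.8, 0.1]
width: 0.0453
gripper_force: 0.0
```

Emit:
drive_tool --pt "0 0 -0.5 0" --pt "0 0 -1.2 0" --pt "0 0 -2 0" --pt "0 0 -3 0" --pt "0 0 -4 0" --pt "0 0 -5 0" --pt "-1 0 -5.5 0" --pt "-2 0 -6 0"

```text
clock: 14.9
position: [0.5385, 0.191, 0.1982]
ee_rot: [-0.0, 1.0, 0.014, 0.002]
contact_force: [-0.3, 0.1, -0.3]
width: 0.0454
gripper_force: 0.0
```

Emit:
drive_tool --pt "-1 0 -0.5 0" --pt "-2 0 -1 0" --pt "-3 0 -1 0" --pt "-4 0 -1 0" --pt "-4.5 0 -1 0" --pt "-4.5 0 -1 0" --pt "-4.5 0 -1 0" --pt "-4.5 0 -1 0"

```text
clock: 15.57
position: [0.4267, 0.188, 0.2216]
ee_rot: [-0.0, 1.0, 0.014, 0.001]
contact_force: [-0.2, 0.0, 1.2]
width: 0.0452
gripper_force: 0.0
```

```bash
python3 tilt.py; python3 -c "
from rig import eyes;import cv2
p,d=eyes.get_image('top');cv2.imwrite('pics/t9.png',p[:,:,::-1])"
```

```text
t 15.57 pos [0.4267 0.188  0.2216] yaw 1.6 w 0.0452 F [-0.2  0.   1.2] tilt [ 0.002  0.    -1.   ]
units [ 6.4  -0.06  7.2 ] turn -0.02
1710 slope deg [0.13 0.07] zmid 0.0089 rect ((0.5912545323371887, 0.19388997554779053), (0.11543294787406921, 0.18526406586170197), 1.8346881866455078)
```

View pics/t9.png

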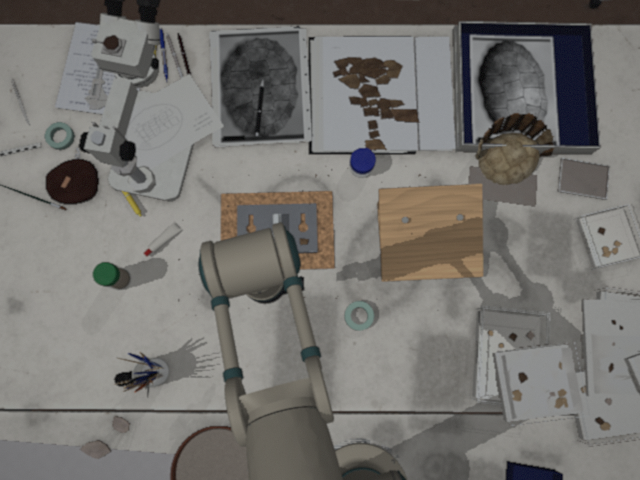

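The panel lies flat on the mat (about 278,228), the arm is clear, and the tape (359,315), jar (362,160) and glue (163,238) have not moved.

```bash
python3 -c "
from rig import order
print(order.sign_off())"
```

```text
the job is handed in; nothing more can be done
None
```

The job is handed in: the panel lies flat, face up and released in the middle of the mat (measured within about 5 mm of centre), with the tape, jar and glue unmoved and about 16 s used; the sign-off returned no verdict.

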